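# Clamp a gel cassette in the screw press

## Robot

A 6-joint arm with a two-finger parallel gripper is mounted at the origin on a cart in front of the work surface, level with it; the furniture and walls round the work are solid. World frame = base frame: x ahead of the robot, y to its left, z up, the work surface at z = 0. Lengths are in m, angles in degrees, forces in N, time in s.
With the tool pointing down it reaches from about 0.4 to 0.825 m from the base axis. Payload 7 kg.
Tool frame: the origin (TCP) lies midway between the tips of the shut fingers; the grasp point (between the pads) lies 19 mm behind it; z points along the fingers, x is the direction in which the jaws open and shut, and the axes are right-handed (so a half turn about z gives the same grasp; the last joint's range is limited). The gripper opens to 88 mm and grips with 3 to 60 N. Pads are 19 mm wide; open, the fingers measure 130 mm over their backs; the gripper's body (78 mm by 193 mm) begins 47 mm behind the grasp point.
Start: joints at [84.803, 20.546, 0.682, 0, -70.136, -16.507], TCP at [0.25, 0.627, 0.227] pointing down, gripper open.
Joint ranges: [-176.03, 176.03], [-82.01, 121.73], [-58.28, 71.71], [-173.87, 95.51], [-174.79, -0.11], [-173.66, 173.66]. Speed limits (degrees/s): [136.94, 136.94, 172.46, 180, 180, 180].

## Interface

Orientations are given as [roll, pitch, yaw] about the fixed x, y, z axes, in that order (R = Rz(yaw) Ry(pitch) Rx(roll)).
In Python, from plant import ctrl, vision, nets gives the robot as it stands.
- The arm moves only by the shell command python3 -m jog 'ROWS'. ROWS is text: rows parted by semicolons, each of 7 numbers parted by spaces: the turn, a rotation vector about the tool's x, y, z in units of 0.1 rad (1.0 is 0.1 rad), then the shift along the tool's x, y, z in units of 4 cm (1.0 is 4 cm), then the opening, from -1 (shut) to 1 (fully open). In form: rx ry rz x y z jaw; .... A call has 1 to 8 rows; each row shifts and turns the commanded pose from where the row before left it, along the tool's axes as they then stand; what a row does not reach is not made up. A row lasts 1/8 s, in which the tool goes at most 62.5 mm and 10.7 degrees, less where a joint would pass 70% of its speed; a pose out of reach is approached as far as the arm can. A call with a number of a shift or a turn outside -1 to 1 is refused whole. A call with a gripper value outside its range is refused whole. The fingers move at their own pace and stop on an object; the grip force is fixed at half the most. Time passes only in rows, so rows that do not move let the fingers close. It gives the time, the measured TCP pose, the force and the opening at its end, in the units of the state.
- ctrl.get_obs(): the state, without advancing time (a new reading comes with each control period).
- vision.snapshot(name): name is "scene" or "top" or "wrist"; returns (picture, depth): 384x512x3 uint8, red, green, blue; 384x512 float32, m along the optical axis (not along the pixel's ray), 0 where there is no reading.
- vision.camera_info(name): a dict with "camera_matrix" (3x3 intrinsics, pixels), "D" ([k1, k2, p1, p2, k3] as OpenCV has them; the pictures are not rectified), "camera_from_world" (4x4, takes a point from world to camera coordinates); the wrist camera has in their place "tool_from_camera" (4x4, takes a point from camera to tool coordinates, whose origin is the TCP and whose axes are the tool frame's). Camera axes: x right, y down, z forward; pixel columns grow to the right and rows downward; lengths in m; the calibration is good to about 2 mm. A picture is of the moment at which its call begins: read the wrist's pose just before it. camera_info takes no time and is no camera call.
- ctrl.close_job(): hands the job in, once; it reports no verdict.
Trained networks look in the newest picture that a camera, given by its name, has taken for a name from the list of things; names that differ only in an ending like _2 or _b are one class to them, and where a whole thing is asked for, a point or a joint stands for the part that bears it (a point fixed in the world has none). Each returns a list of dicts, best first, with "score" (0 to 1); they miss things now and then, are a little off and sometimes report something else, mostly with a low value. They report only what shows in the picture. A call takes as long as a camera call.
- nets.boxes_of(target, camera): "location" ([x, y, z] in m, in world coordinates, good to about 4 mm: the middle of the surface that is visible of it).
The state is a dict: "clock": time; "joint_pos": joint angles; "qvel": joint speeds; "tau": joint torques, N m; "tool_pos": TCP position; "orientation": TCP orientation; "force": force on the tool from outside, world axes, zero at the start; "moment": the same for the moment, N m; "opening": finger opening in m.
Only numpy, scipy, OpenCV 4.12 (cv2) and the standard library are available. Lean on these libraries where they do the work, as an engineer would, in place of code of your own. Each camera call takes 0.05 s, during which the arm holds its last target.

## Task

Slide the gel cassette fully home against the back stop of the small screw press, before the press foot touches it. Then turn the T-handle clockwise, taking its ends afresh as often as needed, until the foot grips the cassette snugly: clearly more than just touching, but not screwed down hard, or its glass will crack. Let go of everything at the end and leave the loose things around the press where they are.

Things in the scene. Friction and masses are not known exactly. Their poses are not given: they have to be found in the camera images.
- press: Small screw press fixed to the bench: grey base 185 x 160 mm, 14 mm thick, two rails along its x (inner faces at y = +-41.5 mm, 10 mm tall), two columns and a bridge with the upright screw. Origin on the bench under the screw axis; x points from the open front to the back stop, z up. Base front edge at x = -100 mm, back stop face at x = +60 mm: the cassette is home with its origin at press x = 0.
- nut (a point): Top of the press bridge on the screw axis, 108 mm over the bench (fixed). Torque on the handle while turning slowly: 0.11 N m free; with the foot bearing on the cassette about 0.3 at 15 N of foot force, 0.48 at 30 N (just right), 0.65 at 50 N (cracks). Held still after a small step it reads less: about 0.02; 0.17, 0.30, 0.45. All +-20 percent. Foot force grows some 30 N per rad.
- t_screw: T-handle with screw and foot: level steel bar, 10 mm diameter, along its x, a 16 mm ball at each end (centres 58 mm from the axis), 24 mm hub; free bar 12 to 50 mm from the axis. Origin on the axis at bar height, z up. Turning clockwise seen from above (negative about z) lowers bar, screw and foot 24 mm a turn; bar stays over 125 mm above the bench. Sprung 36 mm foot; see next entry.
- foot_rod (a point): Lower end of the threaded screw (turns and sinks with the handle). The foot hangs on a thinner rod below it; its setting differs by up to 12 mm between starts and is not given: the foot meets the cassette after 2.2 to 7.3 rad of turning from the start, which only feel tells. The screw can turn at least 10 rad from its start and stays where it is left.
- cassette: Gel cassette, loose, 0.28 to 0.46 kg: block 120 (x) x 80 (y) x 22 mm of two plates, lying on the press base (z = 14 mm) between the rails, 1.5 mm play each side, drawn out 22 to 45 mm to the front. Origin at the centre of the block's underside; x points to the back stop. Sliding takes 2 to 3 N; push along press x until it is felt to stop.
- grip_face (a point): Centre of the front face of the cassette's upright grip, at x = -125 mm, z = 19 mm in the cassette's frame. The grip is 12 (x) x 36 (y) mm, 34 mm tall, and stands on a flat tail 30 mm wide, 7 mm thick, that runs out from the block's front.
- beaker: Bystander: clear plastic beaker, 72 mm across, 90 mm tall, loose; origin at the centre of its underside. Do not move it.
- timer: Bystander: small white bench timer, 66 x 66 x 18 mm, loose; origin at the centre of its underside. Do not move it.
- tip_cup: Bystander: small white open cup, 70 mm across, 50 mm tall, loose; origin at the centre of its underside. Do not move it.

How it is judged (in metres and radians):
On the way, in this order (a step that is already met when the one before it is completed fails the run):
1. the cassette is home against the back stop while the foot does not yet touch it (x of cassette in the frame of press above -0.004 m and contact force between t_screw and cassette below 0.5 N), for 0.2 s.
2. the foot presses on the cassette with more than 15 N (contact force between t_screw and cassette above 15 N), for 0.2 s.
At the end, for the whole second after the job is handed in: The cassette lies within 4 mm of the back stop, the released T-handle is at rest, and the foot presses on the cassette with 15 to 50 N (x of cassette in the frame of press above -0.004 m and contact force between t_screw and cassette between 15 and 50 N and angular speed of t_screw below 0.1 rad/s); the robot touches nothing.
It fails at once if the foot presses on the cassette with more than 50 N (the glass cracks) (contact force between t_screw and cassette above 50 N).
It fails at once if the beaker, the timer or the small cup is moved by more than 30 mm (distance of any of beaker, timer, tip_cup from where it was at the start of the episode above 0.03 m).
It also fails if it takes over 72 s, if anything falls off the work surface, if the arm or the gripper's body presses on something with over 40 N, if the wrist force passes 120 N, or if a joint passes its speed limit or range.

## Working session

There is one attempt and no reset: what is moved stays moved. The work goes in short steps, Python scripts to look and compute and a shell command to move; the robot and the scene stay as the last step left them, time stands still between calls to the robot, and variables do not carry over. Pictures are saved under pics/ and viewed, and the job is handed in when it is done.

```bash
ls; mkdir -p pics
cat > h.py <<'E'
import numpy as np, cv2
from plant import ctrl, vision, nets
def snap(n,f):
    p,d=vision.snapshot(n); cv2.imwrite('pics/'+f,p[:,:,::-1]); return p,d
E
python3 - <<'E'
from h import *
o=ctrl.get_obs(); print(o)
for c in ['scene','top']:
    p,d=snap(c,c+'1.png'); np.save(c+'d.npy',d)
    i=vision.camera_info(c); print(i)
    for t in ['press','t_screw','nut','cassette','grip_face','beaker','timer','tip_cup']:
        print(c,t,[(round(r['score'],2),np.round(r['location'],3)) for r in nets.boxes_of(t,c)[:2]])
print(ctrl.get_obs()['clock'])
E
```

```text
pics
{'clock': 0.0, 'joint_pos': array([ 8.48047805e+01,  2.05907366e+01,  6.35023563e-01, -2.12618013e-02,
       -7.01343412e+01, -1.65070209e+01]), 'qvel': array([ 0.03412326,  0.0380714 ,  0.00354098,  0.02438877,  0.02377271,
       -0.02923947]), 'tau': array([-5.84591580e-04, -5.82714915e+01,  2.93070155e+01,  6.99751407e+00,
        7.01569792e-03, -1.58627681e-04]), 'tool_pos': array([0.24944105, 0.62671014, 0.22563646]), 'orientation': array([-1.79993574e+02, -9.20223285e-02, -1.11709486e+02]), 'force': array([-0.31256396, -0.33280162, -1.00537639]), 'moment': array([-0.00746361, -0.01030357, -0.04544661]), 'opening': 0.08775679170914018}
{'camera_matrix': array([[398.85730991,   0.        , 254.86934552],
       [  0.        , 398.85730991, 194.87611538],
       [  0.        ,   0.        ,   1.        ]]), 'D': array([-0.03646899,  0.        ,  0.        ,  0.        ,  0.        ]), 'camera_from_world': array([[ 0.79086378, -0.61172285,  0.01815604, -0.42993415],
       [-0.26790982, -0.3727348 , -0.88842169,  0.23503648],
       [ 0.55023524,  0.69775635, -0.45866901,  
[... 803 characters left out ...]
9, -0.00421154, -0.02131581],
       [-0.99608569,  0.00708839, -0.08810821,  0.54880212],
       [ 0.08813527,  0.00360089, -0.99610201,  1.36875775],
       [ 0.        ,  0.        ,  0.        ,  1.        ]])}
top press [(0.63, array([0.617, 0.092, 0.025])), (0.44, array([0.614, 0.092, 0.172]))]
top t_screw [(0.47, array([0.611, 0.092, 0.174]))]
top nut [(0.88, array([0.618, 0.094, 0.024])), (0.56, array([0.468, 0.352, 0.034]))]
top cassette [(0.8, array([0.551, 0.082, 0.037]))]
top grip_face [(0.62, array([0.551, 0.089, 0.04 ]))]
top beaker [(0.55, array([0.469, 0.351, 0.03 ]))]
top timer [(0.87, array([ 0.411, -0.204,  0.014]))]
top tip_cup [(0.8, array([ 0.396, -0.396,  0.003]))]
0.9
```

View pics/scene1.png

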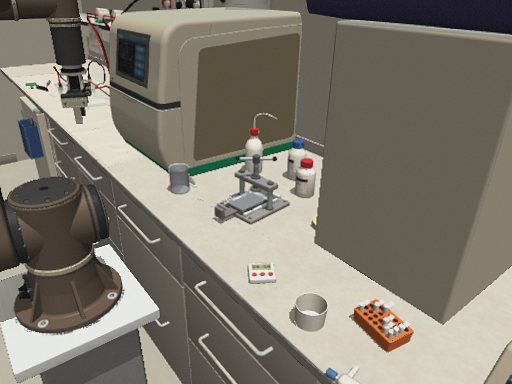

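View pics/top1.png

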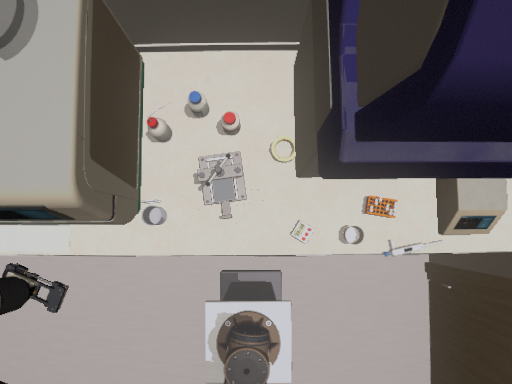

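Run:
```python
import cv2
a=cv2.imread('pics/top1.png')[130:270,130:330]; cv2.imwrite('pics/top1z.png',cv2.resize(a,None,fx=4,fy=4,interpolation=cv2.INTER_CUBIC))
a=cv2.imread('pics/scene1.png')[120:280,160:360]; cv2.imwrite('pics/scene1z.png',cv2.resize(a,None,fx=3.7,fy=3.7,interpolation=cv2.INTER_CUBIC))
```

```text
(no output)
```

View pics/top1z.png

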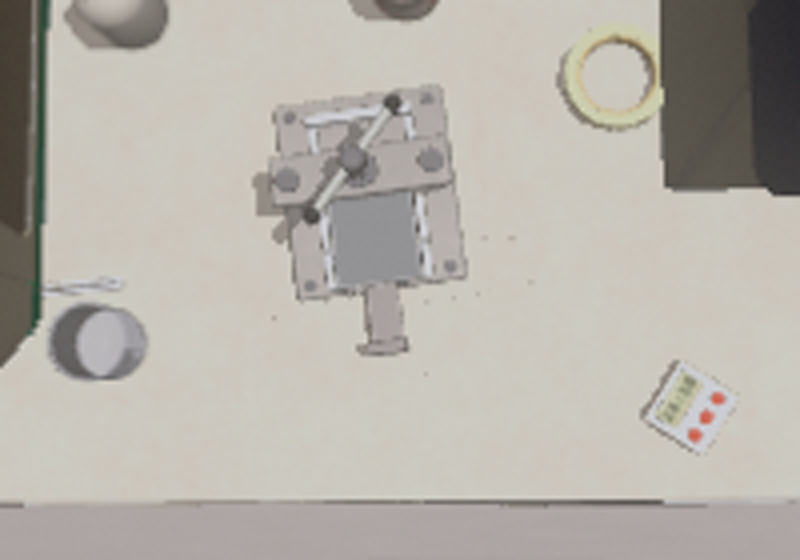

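View pics/scene1z.png

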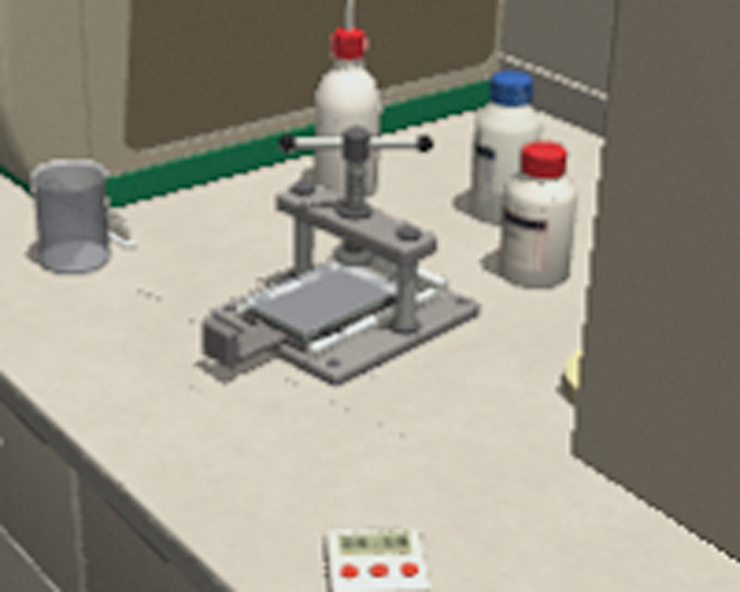

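```bash
cat >> h.py <<'E'
def ray(cam,uv,z):
    i=vision.camera_info(cam); K=i['camera_matrix']; T=i['camera_from_world']
    n=cv2.undistortPoints(np.array([[uv]],float),K,i['D'])[0,0]
    R=T[:3,:3]; c=-R.T@T[:3,3]; d=R.T@np.array([n[0],n[1],1]); return c+d*(z-c[2])/d[2]
E
python3 - <<'E'
from h import *
f=lambda u,v,z: ray('top',(130+u/4-.375,130+v/4-.375),z)
C=[f(*p,.014) for p in [(302,299),(466,278),(441,86),(274,105)]]
m=[(C[0]+C[1])/2,(C[2]+C[3])/2]
for c in C: print('corner',c)
d=m[1]-m[0]; print(np.linalg.norm(d),np.degrees(np.arctan2(d[1],d[0])))
d2=C[0]-C[1]; print(np.linalg.norm(d2),np.degrees(np.arctan2(-d2[0],d2[1])))
u=d/np.linalg.norm(d); print('origin',(m[0]+m[1])/2+u*0.0075)
print('bridge pts',f(288,180,.108),f(431,159,.108))
d=np.load('topd.npy')
for p in [(393,101),(312,215),(352,158)]:
    r,c=130+p[1]//4,130+p[0]//4; print('dep',np.round(d[r-1:r+2,c-1:c+2],3).tolist())
for z in (.16,.17,.18): print(z,f(393,101,z),f(312,215,z),f(352,158,z+.008))
print('gripface top', f(358,353,.05),f(408,350,.05))
print('block front', f(335,287,.036),f(419,280,.036))
T=vision.camera_info('top')['camera_from_world'];print(-T[:3,:3].T@T[:3,3])
print(vision.camera_info('wrist'))
E
```

```text
corner [0.51059405 0.15588212 0.014     ]
corner [0.52920701 0.00251628 0.014     ]
corner [0.71138199 0.02526942 0.014     ]
corner [0.69454619 0.18341317 0.014     ]
0.1847820120069915 7.820123048650532
0.1544911777683237 6.9197548891040785
origin [0.61886256 0.09279072 0.014     ]
bridge pts [0.60959175 0.15620107 0.108     ] [0.62718904 0.03052693 0.108     ]
dep [[1.25600004196167, 1.25600004196167, 1.253999948501587], [1.2549999952316284, 1.253999948501587, 1.2549999952316284], [1.25600004196167, 1.253000020980835, 1.2569999694824219]]
dep [[1.246000051498413, 1.2510000467300415, 1.2489999532699585], [1.2430000305175781, 1.2369999885559082, 1.24399995803833], [1.2430000305175781, 1.246999979019165, 1.253000020980835]]
dep [[1.246999979019165, 1.2450000047683716, 1.2419999837875366], [1.2400000095367432, 1.24399995803833, 1.2430000305175781], [1.2419999837875366, 1.2400000095367432, 1.2430000305175781]]
0.16 [0.66900607 0.06015658 0.16      ] [0.57241332 0.12834811 0.16      ] [0.61929953 0.0939702  0.168     ]
0.17 [0.66706364 0.05943523 0.17      ] [0.57124259 0.12708196 0.17 
[... 268 characters left out ...]
8 0.036     ] [0.52603877 0.04523244 0.036     ]
[ 0.42587435 -0.03013401  1.41168654]
{'camera_matrix': array([[298.44777289,   0.        , 258.49094717],
       [  0.        , 298.44777289, 192.98868903],
       [  0.        ,   0.        ,   1.        ]]), 'D': array([-0.02237312,  0.        ,  0.        ,  0.        ,  0.        ]), 'tool_from_camera': array([[ 9.99999649e-01, -2.17961250e-04, -8.08593250e-04,
         2.81082285e-04],
       [ 4.22472391e-04,  9.64968648e-01,  2.62364878e-01,
        -7.10666602e-02],
       [ 7.23081759e-04, -2.62365128e-01,  9.64968402e-01,
        -1.57809907e-01],
       [ 0.00000000e+00,  0.00000000e+00,  0.00000000e+00,
         1.00000000e+00]])}
```

```bash
cat >> h.py <<'E'
from scipy.spatial.transform import Rotation as Ro
def plan(tp,yaw,n,jaw,start=None,sh=True):
    """rows from start(pos,yaw) (default measured) to tp,yaw with tool down; keep yaw continuous by passing yaw unwrapped"""
    o=ctrl.get_obs()
    p=np.array(o['tool_pos'] if start is None else start[0],float); y=o['orientation'][2] if start is None else start[1]
    dy=(yaw-y)
    tp=np.array(tp,float); out=[]; y0=y
    for k in range(n):
        d=(tp-p)/(n-k); R=Ro.from_euler('xyz',[180,0,y],degrees=True)
        s=R.inv().apply(d)/.04; rz=-np.radians(dy/n)/.1
        r=np.round([0,0,rz,*s],3); p=p+R.apply(r[3:]*.04); y-=np.degrees(r[2]*.1)
        out.append(' '.join('%g'%(v+0.) for v in [*r,jaw]))
    for i in range(0,n,8): print('; '.join(out[i:i+8]))
    print('end',p,y)
    return p,y
def st():
    o=ctrl.get_obs(); print('t %.2f'%o['clock'],'pos',np.round(o['tool_pos'],4),'rpy',np.round(o['orientation'],2),'F',np.round(o['force'],2),'M',np.round(o['moment'],3),'op %.4f'%o['opening'],'j1 %.1f j6 %.1f'%(o['joint_pos'][0],o['joint_pos'][5]))
    return o
E
python3 - <<'E'
from h import *
d=np.load('topd.npy')
for u,v in [(231,118),(196,97),(158,126)]: print(ray('top',(u,v),.16), d[v,u])
plan([.42,.07,.2],97.8-360,27,-1)
E
```

```text
[0.79701853 0.04953645 0.16      ] 1.3105394
[0.87288428 0.17048279 0.16      ] 1.2947543
[0.7719141  0.30031663 0.16      ] 1.3014034
0 0 0.973 0.421 -0.337 0.025 -1; 0 0 0.973 0.386 -0.377 0.025 -1; 0 0 0.973 0.348 -0.412 0.025 -1; 0 0 0.973 0.306 -0.444 0.025 -1; 0 0 0.973 0.261 -0.472 0.025 -1; 0 0 0.973 0.214 -0.495 0.025 -1; 0 0 0.973 0.165 -0.514 0.024 -1; 0 0 0.973 0.115 -0.527 0.025 -1
0 0 0.973 0.063 -0.536 0.024 -1; 0 0 0.973 0.011 -0.539 0.025 -1; 0 0 0.973 -0.042 -0.538 0.024 -1; 0 0 0.973 -0.094 -0.531 0.025 -1; 0 0 0.973 -0.145 -0.52 0.024 -1; 0 0 0.973 -0.195 -0.503 0.025 -1; 0 0 0.973 -0.243 -0.482 0.024 -1; 0 0 0.973 -0.289 -0.456 0.025 -1
0 0 0.973 -0.331 -0.426 0.024 -1; 0 0 0.973 -0.371 -0.391 0.025 -1; 0 0 0.973 -0.407 -0.353 0.024 -1; 0 0 0.973 -0.44 -0.312 0.025 -1; 0 0 0.973 -0.468 -0.268 0.024 -1; 0 0 0.973 -0.492 -0.221 0.025 -1; 0 0 0.973 -0.511 -0.173 0.024 -1; 0 0 0.973 -0.526 -0.122 0.025 -1
0 0 0.973 -0.535 -0.07 0.024 -1; 0 0 0.973 -0.539 -0.018 0.025 -1; 0 0 0.973 -0.538 0.034 0.024 -1
end [0.41998834 0.07001265 0.20000928] -262.2247508013574
```

```bash
python3 -m jog '0 0 0.97 0.42 -0.34 0.02 -1; 0 0 0.97 0.39 -0.38 0.02 -1; 0 0 0.97 0.35 -0.41 0.02 -1; 0 0 0.97 0.31 -0.44 0.02 -1; 0 0 0.97 0.26 -0.47 0.02 -1; 0 0 0.97 0.21 -0.5 0.02 -1; 0 0 0.97 0.17 -0.51 0.02 -1; 0 0 0.97 0.12 -0.53 0.02 -1'
python3 -m jog '0 0 0.97 0.06 -0.54 0.02 -1; 0 0 0.97 0.01 -0.54 0.02 -1; 0 0 0.97 -0.04 -0.54 0.02 -1; 0 0 0.97 -0.09 -0.53 0.02 -1; 0 0 0.97 -0.15 -0.52 0.02 -1; 0 0 0.97 -0.2 -0.5 0.02 -1; 0 0 0.97 -0.24 -0.48 0.02 -1; 0 0 0.97 -0.29 -0.46 0.02 -1'
python3 -c "
from h import *
st()"
```

```text
clock: 1.9
tool_pos: [0.3002, 0.461, 0.2203]
orientation: [180.0, 0.0, -156.3]
force: [-0.3, 0.2, -0.3]
opening: 0.013
clock: 2.9
tool_pos: [0.3515, 0.296, 0.214]
orientation: [180.0, 0.0, 159.2]
force: [1.1, 0.2, 0.0]
opening: 0.0009
t 2.90 pos [0.3515 0.296  0.214 ] rpy [179.97   0.   159.19] F [1.09 0.17 0.03] M [ 0.081 -0.116  0.004] op 0.0009 j1 64.8 j6 -85.6
```

```bash
python3 -m jog '0 0 0.97 -0.33 -0.43 0.02 -1; 0 0 0.97 -0.37 -0.39 0.02 -1; 0 0 0.97 -0.41 -0.35 0.02 -1; 0 0 0.97 -0.44 -0.31 0.02 -1; 0 0 0.97 -0.47 -0.27 0.02 -1; 0 0 0.97 -0.49 -0.22 0.02 -1; 0 0 0.97 -0.51 -0.17 0.02 -1; 0 0 0.97 -0.53 -0.12 0.02 -1'
python3 -m jog '0 0 0.97 -0.54 -0.07 0.02 -1; 0 0 0.97 -0.54 -0.02 0.02 -1; 0 0 0.97 -0.54 0.03 0.02 -1; 0 0 0 0 0 0 -1'
python3 - <<'E'
from h import *
st(); snap('wrist','w1.png')
for t in ['grip_face','cassette','t_screw','nut']: print(t,[(round(r['score'],2),np.round(r['location'],3)) for r in nets.boxes_of(t,'wrist')[:2]])
E
```

```text
clock: 3.9
tool_pos: [0.4033, 0.1312, 0.2076]
orientation: [180.0, -0.0, 114.7]
force: [-0.0, 0.0, -0.2]
opening: 0.0007
clock: 4.4
tool_pos: [0.4225, 0.0689, 0.205]
orientation: [180.0, -0.0, 98.1]
force: [-0.5, -0.2, 0.2]
opening: 0.0003
t 4.40 pos [0.4225 0.0689 0.205 ] rpy [179.99  -0.    98.12] F [-0.53 -0.22  0.17] M [ 0.111 -0.159 -0.032] op 0.0003 j1 35.9 j6 -117.8
grip_face [(0.71, array([0.46 , 0.077, 0.049]))]
cassette [(0.69, array([0.46 , 0.075, 0.046]))]
t_screw []
nut []
```

View pics/w1.png

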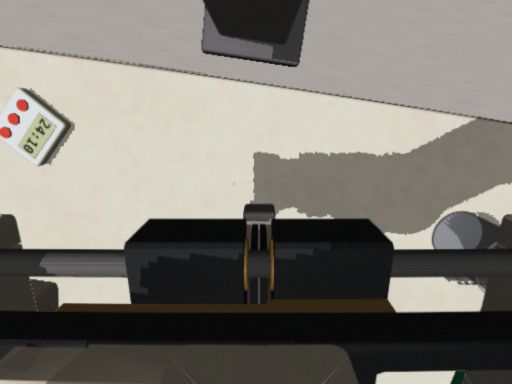

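```bash
python3 -m jog '0 0 0 0 0 0.8 -1; 0 0 0 0 0 0.95 -1; 0 0 0 0 0 0.95 -1; 0 0 0 0 0 0.95 -1; 0 0 0 0 0 0.78 -1; 0 0 0 0 0 0 -1; 0 0 0 0 0.25 0 -1; 0 0 0 0 0.25 0 -1'
python3 -m jog '0 0 0 0 0.15 0 -1; 0 0 0 0 0.15 0 -1; 0 0 0 0 0.15 0 -1; 0 0 0 0 0.15 0 -1'
python3 -c "
from h import *
st()"
```

```text
clock: 5.65
tool_pos: [0.4441, 0.0736, 0.0293]
orientation: [179.8, -0.1, 98.3]
force: [0.5, -0.5, 0.2]
opening: 0.0003
clock: 6.15
tool_pos: [0.4659, 0.0759, 0.0277]
orientation: [-180.0, 0.0, 98.2]
force: [-3.7, -0.9, 2.8]
opening: 0.0003
t 6.15 pos [0.4659 0.0759 0.0277] rpy [-1.7997e+02  1.0000e-02  9.8230e+01] F [-3.69 -0.94  2.8 ] M [-0.204  1.132 -0.008] op 0.0003 j1 33.2 j6 -115.0
```

```bash
python3 -m jog '0 0 0 0 0.12 0 -1; 0 0 0 0 0.12 0 -1; 0 0 0 0 0.12 0 -1'
python3 -m jog '0 0 0 0 0.1 0 -1; 0 0 0 0 0.1 0 -1'
```

```text
clock: 6.52
tool_pos: [0.4805, 0.0782, 0.0277]
orientation: [180.0, -0.0, 98.2]
force: [-3.3, -1.0, 0.4]
opening: 0.0003
clock: 6.78
tool_pos: [0.4829, 0.0775, 0.0266]
orientation: [-179.4, 0.1, 98.1]
force: [-28.5, 6.1, 18.1]
opening: 0.0003
```

```bash
python3 -m jog '0 0 0 0 0 0 -1; 0 0 0 0 0 0 -1; 0 0 0 0 -0.3 0 -1; 0 0 0 0 -0.4 0 -1; 0 0 0 0 -0.3 -0.5 -1; 0 0 0 0 0 -1 -0.6; 0 0 0 0 0 -1 -0.6; 0 0 0 0 0 -1 -0.6'
python3 - <<'E'
from h import *
st(); p,d=snap('top','top2.png'); cv2.imwrite('pics/top2z.png',cv2.resize(cv2.imread('pics/top2.png')[130:270,130:330],None,fx=4,fy=4,interpolation=cv2.INTER_CUBIC))
snap('scene','scene2.png'); cv2.imwrite('pics/scene2z.png',cv2.resize(cv2.imread('pics/scene2.png')[120:280,160:360],None,fx=3.7,fy=3.7,interpolation=cv2.INTER_CUBIC))
E
```

```text
clock: 7.78
tool_pos: [0.4483, 0.0736, 0.1694]
orientation: [179.9, -0.0, 98.3]
force: [0.2, 0.7, -0.1]
opening: 0.0171
t 7.78 pos [0.4483 0.0736 0.1694] rpy [ 1.799e+02 -3.000e-02  9.825e+01] F [ 0.21  0.71 -0.05] M [ 0.149 -0.286  0.024] op 0.0171 j1 34.3 j6 -116.1
```

View pics/top2z.png

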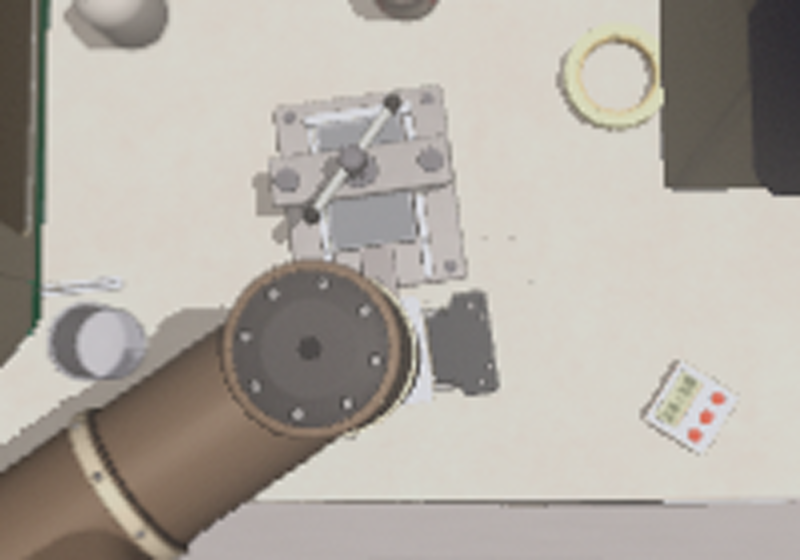

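View pics/scene2z.png

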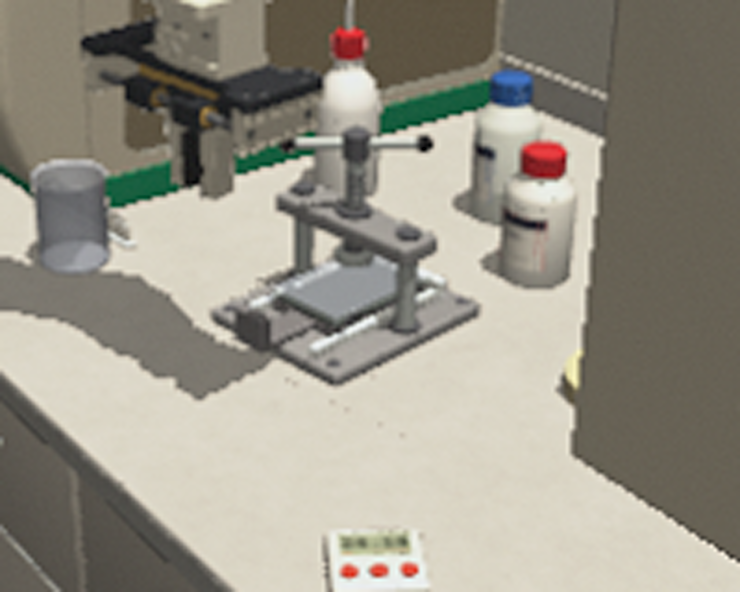

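Run:
```python
from h import *
y0=98.25; a=plan([.45,.08,.215],y0+46,8,-.3)
plan([.588,.1154,.215],234.8,16,-.3,start=a)
```

```text
0 0 -1.003 0.017 0 -0.133 -0.3; 0 0 -1.003 0.016 0.001 -0.133 -0.3; 0 0 -1.003 0.016 0.003 -0.133 -0.3; 0 0 -1.003 0.016 0.004 -0.134 -0.3; 0 0 -1.003 0.015 0.006 -0.133 -0.3; 0 0 -1.003 0.015 0.008 -0.134 -0.3; 0 0 -1.003 0.014 0.009 -0.133 -0.3; 0 0 -1.003 0.013 0.01 -0.134 -0.3
end [0.45001354 0.07999692 0.21500117] 144.2718311716415
0 0 -0.988 -0.143 0.171 0 -0.3; 0 0 -0.988 -0.159 0.156 0 -0.3; 0 0 -0.988 -0.173 0.139 0 -0.3; 0 0 -0.988 -0.186 0.122 0 -0.3; 0 0 -0.988 -0.198 0.103 0 -0.3; 0 0 -0.988 -0.207 0.083 0 -0.3; 0 0 -0.988 -0.214 0.062 0 -0.3; 0 0 -0.988 -0.219 0.04 0 -0.3
0 0 -0.988 -0.222 0.019 0 -0.3; 0 0 -0.988 -0.222 -0.003 0 -0.3; 0 0 -0.988 -0.221 -0.025 0 -0.3; 0 0 -0.988 -0.217 -0.047 0 -0.3; 0 0 -0.988 -0.212 -0.068 0 -0.3; 0 0 -0.988 -0.204 -0.089 0 -0.3; 0 0 -0.988 -0.194 -0.108 0 -0.3; 0 0 -0.988 -0.183 -0.127 0 -0.3
end [0.58797923 0.11540519 0.21500117] 234.84499942592203
```

```bash
python3 -m jog '0 0 -1 0.02 0 -0.13 -0.3; 0 0 -1 0.02 0 -0.13 -0.3; 0 0 -1 0.02 0 -0.13 -0.3; 0 0 -1 0.02 0 -0.13 -0.3; 0 0 -1 0.02 0.01 -0.13 -0.3; 0 0 -1 0.02 0.01 -0.13 -0.3; 0 0 -1 0.01 0.01 -0.13 -0.3; 0 0 -1 0.01 0.01 -0.13 -0.3'
python3 -m jog '0 0 -0.99 -0.14 0.17 0 -0.3; 0 0 -0.99 -0.16 0.16 0 -0.3; 0 0 -0.99 -0.17 0.14 0 -0.3; 0 0 -0.99 -0.19 0.12 0 -0.3; 0 0 -0.99 -0.2 0.1 0 -0.3; 0 0 -0.99 -0.21 0.08 0 -0.3; 0 0 -0.99 -0.21 0.06 0 -0.3; 0 0 -0.99 -0.22 0.04 0 -0.3'
python3 -m jog '0 0 -0.99 -0.22 0.02 0 -0.3; 0 0 -0.99 -0.22 0 0 -0.3; 0 0 -0.99 -0.22 -0.03 0 -0.3; 0 0 -0.99 -0.22 -0.05 0 -0.3; 0 0 -0.99 -0.21 -0.07 0 -0.3; 0 0 -0.99 -0.2 -0.09 0 -0.3; 0 0 -0.99 -0.19 -0.11 0 -0.3; 0 0 -0.99 -0.18 -0.13 0 -0.3'
python3 -c "
from h import *
st(); plan([.588,.1154,.21],-125.2,2,-.3); snap('wrist','w2.png')
"
```

```text
clock: 8.88
tool_pos: [0.4471, 0.0796, 0.2092]
orientation: [180.0, 0.0, 144.3]
force: [-0.0, -0.4, 0.4]
opening: 0.0306
clock: 9.88
tool_pos: [0.5165, 0.0969, 0.2089]
orientation: [180.0, 0.0, -170.4]
force: [0.3, 0.2, 0.2]
opening: 0.031
clock: 10.88
tool_pos: [0.5853, 0.1139, 0.2088]
orientation: [-180.0, 0.0, -125.0]
force: [0.7, -0.8, -1.1]
opening: 0.0306
t 10.88 pos [0.5853 0.1139 0.2088] rpy [-1.7999e+02  2.0000e-02 -1.2498e+02] F [ 0.75 -0.81 -1.11] M [-0.027 -0.014  0.003] op 0.0306 j1 29.8 j6 25.2
0 0 0.019 -0.035 -0.017 -0.014 -0.3; 0 0 0.019 -0.035 -0.017 -0.015 -0.3
end [0.58800148 0.11541752 0.21000837] -125.19830683948645
```

View pics/w2.png

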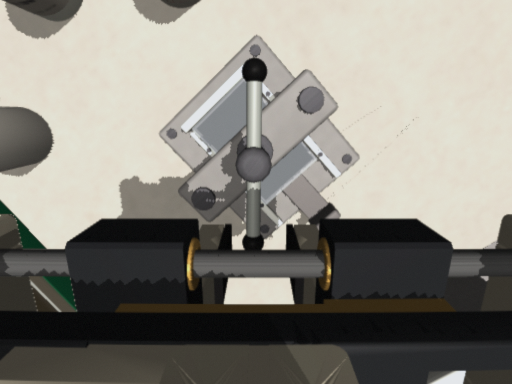

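```bash
cat >> h.py <<'E'
def wray(uv,z,o=None):
    o=o or ctrl.get_obs(); i=vision.camera_info('wrist')
    n=cv2.undistortPoints(np.array([[uv]],float),i['camera_matrix'],i['D'])[0,0]
    T=i['tool_from_camera']; R=Ro.from_euler('xyz',o['orientation'],degrees=True)
    c=R.apply(T[:3,3])+o['tool_pos']; d=R.apply(T[:3,:3]@np.array([n[0],n[1],1])); return c+d*(z-c[2])/d[2]
E
python3 - <<'E'
from h import *
p,d=vision.snapshot('wrist')
b=wray((254.5,70),.165);n=wray((253,243),.165); print('far',b,'near',n,'mid',(b+n)/2,np.linalg.norm(b-n),np.degrees(np.arctan2(*(b-n)[1::-1])))
print('hub',wray((253.5,163),.18)); print(d[70,254],d[163,253],d[120,254],d[243,253])
i=vision.camera_info('wrist');T=i['tool_from_camera'];o=ctrl.get_obs()
for u,v in [(254,70),(253,163),(254,120)]:
    n=cv2.undistortPoints(np.array([[[u,v]]],float),i['camera_matrix'],i['D'])[0,0]
    q=T[:3,:3]@(np.array([n[0],n[1],1])*d[v,u])+T[:3,3]; print(Ro.from_euler('xyz',o['orientation'],degrees=True).apply(q)+o['tool_pos'])
E
```

```text
far [0.66614182 0.06034053 0.165     ] near [0.57009364 0.12976217 0.165     ] mid [0.61811773 0.09505135 0.165     ] 0.11850999143854508 -35.85862134842282
hub [0.62004064 0.09352845 0.18      ]
0.17870268 0.18868771 0.18900688 0.2091103
[0.66523153 0.06119091 0.17468318]
[0.62015565 0.0938456  0.17947006]
[0.64129371 0.07821725 0.17199257]
```

Run:
```python
from h import *
a=plan([.588,.1161,.205],-125.5,1,-.3); plan([.588,.1161,.157],-125.5,3,-.3,start=a)
```

```text
0 0 0.069 -0.08 -0.02 0.092 -0.3
end [0.58802229 0.11609938 0.20501971] -125.50042515650834
0 0 0 0 0 0.4 -0.3; 0 0 0 0 0 0.4 -0.3; 0 0 0 0 0 0.4 -0.3
end [0.58802229 0.11609938 0.15701971] -125.50042515650834
```

```bash
python3 -m jog '0 0 0.07 -0.08 -0.02 0.09 -0.3; 0 0 0 0 0 0.3 -0.3; 0 0 0 0 0 0.45 -0.3; 0 0 0 0 0 0.45 -0.3; 0 0 0 0 0 0 -0.65; 0 0 0 0 0 0 -0.65'
python3 -c "
from h import *
st()"
```

```text
clock: 11.72
tool_pos: [0.5879, 0.1159, 0.1581]
orientation: [-180.0, 0.0, -125.6]
force: [0.0, -0.8, 0.1]
opening: 0.0178
t 11.72 pos [0.5879 0.1159 0.1581] rpy [-1.7998e+02  1.0000e-02 -1.2558e+02] F [ 0.02 -0.78  0.07] M [-0.01  -0.012 -0.042] op 0.0178 j1 29.8 j6 24.6
```

```bash
cat >> h.py <<'E'
A=np.array([.619,.094])
def tq():
    o=st(); r=o['tool_pos'][:2]-A; F=o['force']; M=o['moment']
    print('r %.4f ang %.1f'%(np.hypot(*r),np.degrees(np.arctan2(r[1],r[0]))),'tang-outward yaw err %.1f'%((np.degrees(np.arctan2(r[1],r[0]))+90-o['orientation'][2]+180)%360-180),'torque on handle(cw) %.3f'%((r[0]*F[1]-r[1]*F[0])), 'with M %.3f'%(r[0]*F[1]-r[1]*F[0]+M[2]))
E
python3 -m jog '0 0 1 -0.095 -0.005 0.01 -0.65; 0 0 1 -0.095 -0.005 0.01 -0.65; 0 0 1 -0.095 -0.005 0.01 -0.65; 0 0 1 -0.095 -0.005 0.01 -0.65; 0 0 1 -0.095 -0.005 0.01 -0.65; 0 0 1 -0.095 -0.005 0.01 -0.65; 0 0 1 -0.095 -0.005 0.01 -0.65; 0 0 1 -0.095 -0.005 0.01 -0.65'
python3 -c "
from h import *
tq()"
python3 -m jog '0 0 1 -0.095 -0.005 0.01 -0.65; 0 0 1 -0.095 -0.005 0.01 -0.65; 0 0 1 -0.095 -0.005 0.01 -0.65; 0 0 1 -0.095 -0.005 0.01 -0.65; 0 0 1 -0.095 -0.005 0.01 -0.65; 0 0 1 -0.095 -0.005 0.01 -0.65; 0 0 1 -0.095 -0.005 0.01 -0.65; 0 0 1 -0.095 -0.005 0.01 -0.65'
python3 -c "
from h import *
tq();  snap('scene','scene3.png'); cv2.imwrite('pics/scene3z.png',cv2.resize(cv2.imread('pics/scene3.png')[120:280,160:360],None,fx=3.7,fy=3.7,interpolation=cv2.INTER_CUBIC))"
```

```text
clock: 12.72
tool_pos: [0.6128, 0.1313, 0.1554]
orientation: [180.0, 0.0, -171.6]
force: [-2.9, -0.9, 1.2]
opening: 0.0153
t 12.72 pos [0.6128 0.1313 0.1554] rpy [ 179.99    0.   -171.61] F [-2.94 -0.94  1.19] M [0.072 0.895 0.002] op 0.0153 j1 29.9 j6 -21.5
r 0.0378 ang 99.4 tang-outward yaw err 1.0 torque on handle(cw) 0.116 with M 0.118
clock: 13.72
tool_pos: [0.6415, 0.1238, 0.1522]
orientation: [180.0, -0.0, 142.6]
force: [-2.5, 1.0, 1.1]
opening: 0.0154
t 13.72 pos [0.6415 0.1238 0.1522] rpy [ 1.7999e+02 -1.0000e-02  1.4255e+02] F [-2.52  0.97  1.09] M [0.172 0.914 0.024] op 0.0154 j1 28.0 j6 -65.4
r 0.0374 ang 53.0 tang-outward yaw err 0.4 torque on handle(cw) 0.097 with M 0.121
```

View pics/scene3z.png

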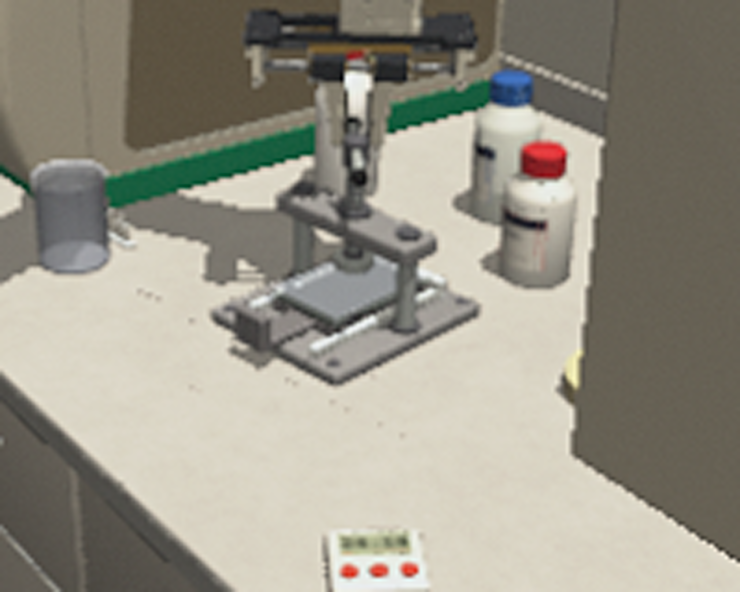

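```bash
python3 -m jog '0 0 1 -0.095 -0.005 0.01 -0.65; 0 0 1 -0.095 -0.005 0.01 -0.65; 0 0 1 -0.095 -0.005 0.01 -0.65; 0 0 1 -0.095 -0.005 0.01 -0.65; 0 0 1 -0.095 -0.005 0.01 -0.65; 0 0 1 -0.095 -0.005 0.01 -0.65; 0 0 1 -0.095 -0.005 0.01 -0.65; 0 0 1 -0.095 -0.005 0.01 -0.65'
python3 -c "
from h import *
tq()"
```

```text
clock: 14.78
tool_pos: [0.6563, 0.0985, 0.1487]
orientation: [180.0, -0.0, 96.8]
force: [-1.3, 1.5, 0.9]
opening: 0.0152
t 14.78 pos [0.6563 0.0985 0.1487] rpy [ 1.7997e+02 -4.0000e-02  9.6820e+01] F [-1.28  1.55  0.87] M [0.815 0.603 0.088] op 0.0152 j1 25.3 j6 -108.5
r 0.0376 ang 6.9 tang-outward yaw err 0.1 torque on handle(cw) 0.064 with M 0.151
```

```bash
python3 -m jog '0 0 1 -0.095 -0.005 0.01 -0.65; 0 0 1 -0.095 -0.005 0.01 -0.65; 0 0 1 -0.095 -0.005 0.01 -0.65; 0 0 1 -0.095 -0.005 0.01 -0.65; 0 0 1 -0.095 -0.005 0.01 -0.65'
python3 -c "
from h import *
tq()"
python3 -m jog '0 0 1 -0.095 -0.005 0.01 -0.65; 0 0 1 -0.095 -0.005 0.01 -0.65; 0 0 1 -0.095 -0.005 0.01 -0.65; 0 0 1 -0.095 -0.005 0.01 -0.65; 0 0 1 -0.095 -0.005 0.01 -0.65'
python3 -c "
from h import *
tq()"
```

```text
clock: 15.4
tool_pos: [0.6542, 0.0801, 0.1469]
orientation: [180.0, -0.1, 68.2]
force: [-0.8, 2.8, 0.8]
opening: 0.0153
t 15.40 pos [0.6542 0.0801 0.1469] rpy [ 1.7996e+02 -9.0000e-02  6.8190e+01] F [-0.77  2.83  0.8 ] M [0.944 0.133 0.081] op 0.0153 j1 23.9 j6 -135.7
r 0.0378 ang -21.5 tang-outward yaw err 0.3 torque on handle(cw) 0.089 with M 0.170
clock: 16.02
tool_pos: [0.6435, 0.0651, 0.1451]
orientation: [180.0, -0.2, 39.5]
force: [0.3, 2.9, -0.2]
opening: 0.0152
t 16.02 pos [0.6435 0.0651 0.1451] rpy [ 1.7998e+02 -1.5000e-01  3.9540e+01] F [ 0.31  2.95 -0.19] M [ 0.978 -0.285  0.063] op 0.0152 j1 23.0 j6 -163.5
r 0.0379 ang -49.7 tang-outward yaw err 0.7 torque on handle(cw) 0.081 with M 0.144
```

```bash
python3 -m jog '0 0 0 0.06 0 0 -0.3; 0 0 0 0 0 0 -0.3; 0 0 0 0 0 -0.4 -0.3; 0 0 0 0 0 -0.9 -0.3; 0 0 -1 0 0 0 -0.3; 0 0 -1 0 0 0 -0.3; 0 0 -1 0 0 0 -0.3; 0 0 -1 0 0 0 -0.3'
for i in 1 2 3; do python3 -m jog '0 0 -1 0 0 0 -0.3; 0 0 -1 0 0 0 -0.3; 0 0 -1 0 0 0 -0.3; 0 0 -1 0 0 0 -0.3; 0 0 -1 0 0 0 -0.3; 0 0 -1 0 0 0 -0.3; 0 0 -1 0 0 0 -0.3; 0 0 -1 0 0 0 -0.3'; done
python3 -m jog '0 0 -1 0 0 0 -0.3; 0 0 -1 0 0 0 -0.3; 0 0 -1 0 0 0 -0.3'
python3 -c "
from h import *
tq(); p,d=snap('wrist','w3.png'); p,d=snap('scene','scene4.png'); cv2.imwrite('pics/scene4z.png',cv2.resize(cv2.imread('pics/scene4.png')[120:280,160:360],None,fx=3.7,fy=3.7,interpolation=cv2.INTER_CUBIC))"
```

```text
clock: 17.02
tool_pos: [0.6451, 0.0657, 0.1976]
orientation: [179.9, -0.0, 62.8]
force: [-0.7, -0.7, -0.2]
opening: 0.0306
clock: 18.02
tool_pos: [0.6451, 0.0658, 0.1975]
orientation: [179.9, 0.0, 108.6]
force: [0.2, -0.3, -0.2]
opening: 0.0307
clock: 19.02
tool_pos: [0.6451, 0.0658, 0.1975]
orientation: [180.0, 0.1, 154.5]
force: [0.0, 0.6, 0.0]
opening: 0.031
clock: 20.02
tool_pos: [0.6451, 0.0657, 0.1975]
orientation: [-180.0, 0.1, -159.7]
force: [-0.3, -0.1, -0.4]
opening: 0.0305
clock: 20.4
tool_pos: [0.6451, 0.0657, 0.1975]
orientation: [-180.0, 0.1, -142.5]
force: [-0.1, -0.2, 0.0]
opening: 0.0307
t 20.40 pos [0.6451 0.0657 0.1975] rpy [-1.7997e+02  5.0000e-02 -1.4250e+02] F [-0.06 -0.16  0.04] M [ 0.036  0.012 -0.005] op 0.0307 j1 23.0 j6 14.5
r 0.0385 ang -47.3 tang-outward yaw err -174.8 torque on handle(cw) -0.006 with M -0.011
```

View pics/w3.png

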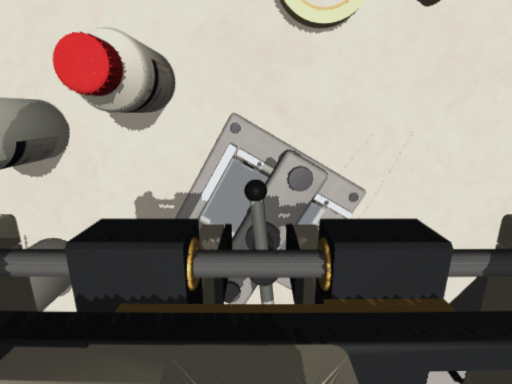

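View pics/scene4z.png

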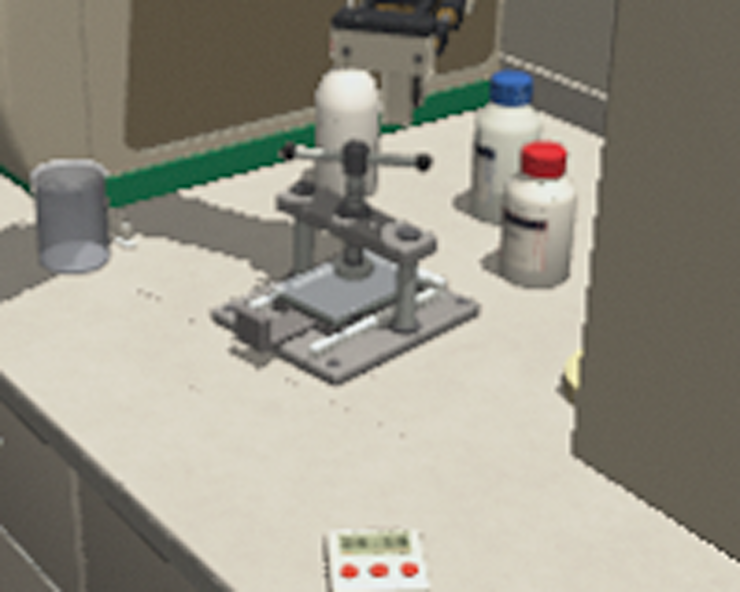

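Run:
```python
from h import *
b=wray((255.5,190),.1545); print(b,np.linalg.norm(b[:2]-A),np.degrees(np.arctan2(*(b[:2]-A)[::-1])))
for p in [(263,237),(259,215)]:
  c=wray(p,.1545 if p[1]<230 else .168); print(c,np.degrees(np.arctan2(*(b-c)[1::-1])))
```

```text
[0.65821515 0.05235912 0.1545    ] 0.05719956978527266 -46.718395731905176
[0.63629133 0.07259432 0.168     ] -42.70633264407948
[0.64512801 0.06548923 0.1545    ] -45.09391650814369
```

```bash
python3 -c "
from h import *
plan([.6454,.0667,.1975],-136,2,-.3)"
```

```text
0 0 -0.579 -0.01 0.006 -0.001 -0.3; 0 0 -0.579 -0.011 0.006 -0.002 -0.3
end [0.64540402 0.06668774 0.19751335] -136.00176840264496
```

```bash
python3 -m jog '0 0 -0.58 -0.01 0.01 0 -0.3; 0 0 -0.58 -0.01 0.01 0 -0.3; 0 0 0 0 0 0.4 -0.3; 0 0 0 0 0 0.45 -0.3; 0 0 0 0 0 0.45 -0.3; 0 0 0 0 0 0 -0.65; 0 0 0 0 0 0 -0.65'
python3 -c "
from h import *
tq()"
python3 -m jog '0 0 1 0.095 0.005 0.01 -0.65; 0 0 1 0.095 0.005 0.01 -0.65; 0 0 1 0.095 0.005 0.01 -0.65; 0 0 1 0.095 0.005 0.01 -0.65'
python3 -c "
from h import *
tq()"
```

```text
clock: 21.38
tool_pos: [0.6451, 0.0669, 0.1442]
orientation: [-180.0, -0.0, -136.1]
force: [0.6, 0.1, -0.0]
opening: 0.0178
t 21.38 pos [0.6451 0.0669 0.1442] rpy [-1.7998e+02 -1.0000e-02 -1.3611e+02] F [ 0.64  0.12 -0.02] M [ 0.01  -0.073  0.022] op 0.0178 j1 23.1 j6 20.7
r 0.0376 ang -46.1 tang-outward yaw err 180.0 torque on handle(cw) 0.021 with M 0.043
clock: 21.88
tool_pos: [0.6332, 0.0592, 0.1436]
orientation: [-180.0, 0.2, -159.2]
force: [2.9, 0.8, -1.9]
opening: 0.0154
t 21.88 pos [0.6332 0.0592 0.1436] rpy [-179.99    0.18 -159.21] F [ 2.94  0.77 -1.89] M [ 0.239 -0.903  0.079] op 0.0154 j1 22.9 j6 -2.1
r 0.0375 ang -67.8 tang-outward yaw err -178.6 torque on handle(cw) 0.113 with M 0.192
```

```bash
python3 -m jog '0 0 1 0.095 0.005 0.01 -0.65; 0 0 1 0.095 0.005 0.01 -0.65; 0 0 1 0.095 0.005 0.01 -0.65; 0 0 1 0.095 0.005 0.01 -0.65; 0 0 1 0.095 0.005 0.01 -0.65'
python3 -c "
from h import *
tq()"
```

```text
clock: 22.5
tool_pos: [0.6145, 0.0567, 0.1417]
orientation: [180.0, 0.2, 172.1]
force: [2.2, -1.5, -1.7]
opening: 0.0154
t 22.50 pos [0.6145 0.0567 0.1417] rpy [1.7996e+02 1.6000e-01 1.7213e+02] F [ 2.19 -1.46 -1.72] M [-0.515 -0.959  0.013] op 0.0154 j1 23.4 j6 -31.3
r 0.0376 ang -96.9 tang-outward yaw err -179.0 torque on handle(cw) 0.088 with M 0.102
```

```bash
python3 -m jog '0 0 1 0.095 0.005 0.01 -0.65; 0 0 1 0.095 0.005 0.01 -0.65; 0 0 1 0.095 0.005 0.01 -0.65; 0 0 1 0.095 0.005 0.01 -0.65; 0 0 1 0.095 0.005 0.01 -0.65'
python3 -c "
from h import *
tq()"
```

```text
clock: 23.12
tool_pos: [0.5966, 0.0634, 0.1397]
orientation: [179.9, 0.1, 143.5]
force: [1.0, -2.8, -0.5]
opening: 0.0156
t 23.12 pos [0.5966 0.0634 0.1397] rpy [1.7994e+02 1.0000e-01 1.4348e+02] F [ 0.96 -2.84 -0.52] M [-0.981 -0.553  0.009] op 0.0156 j1 24.8 j6 -61.3
r 0.0379 ang -126.2 tang-outward yaw err -179.7 torque on handle(cw) 0.093 with M 0.102
```

```bash
python3 -m jog '0 0 1 0.095 0.005 0.01 -0.65; 0 0 1 0.095 0.005 0.01 -0.65; 0 0 1 0.095 0.005 0.01 -0.65; 0 0 1 0.095 0.005 0.01 -0.65; 0 0 1 0.095 0.005 0.01 -0.65'
python3 -c "
from h import *
tq()"
```

```text
clock: 23.75
tool_pos: [0.5842, 0.0779, 0.1376]
orientation: [180.0, 0.1, 114.8]
force: [-0.3, -3.2, 0.7]
opening: 0.0155
t 23.75 pos [0.5842 0.0779 0.1376] rpy [1.7996e+02 5.0000e-02 1.1483e+02] F [-0.3  -3.2   0.69] M [-1.098 -0.056  0.034] op 0.0155 j1 26.6 j6 -91.8
r 0.0383 ang -155.1 tang-outward yaw err -180.0 torque on handle(cw) 0.107 with M 0.141
```

```bash
python3 -m jog '0 0 1 0.095 0.005 0.01 -0.65; 0 0 1 0.095 0.005 0.01 -0.65; 0 0 1 0.095 0.005 0.01 -0.65; 0 0 1 0.095 0.005 0.01 -0.65; 0 0 1 0.095 0.005 0.01 -0.65'
python3 -c "
from h import *
tq(); p,d=snap('scene','scene5.png'); cv2.imwrite('pics/scene5z.png',cv2.resize(cv2.imread('pics/scene5.png')[150:230,210:310],None,fx=7,fy=7,interpolation=cv2.INTER_CUBIC))"
```

```text
clock: 24.38
tool_pos: [0.5804, 0.0963, 0.1355]
orientation: [180.0, 0.0, 86.2]
force: [-2.7, -3.0, 1.9]
opening: 0.0152
t 24.38 pos [0.5804 0.0963 0.1355] rpy [1.7999e+02 4.0000e-02 8.6180e+01] F [-2.74 -3.05  1.93] M [-1.202  0.446  0.014] op 0.0152 j1 28.5 j6 -122.3
r 0.0387 ang 176.6 tang-outward yaw err -179.6 torque on handle(cw) 0.124 with M 0.138
```

View pics/scene5z.png

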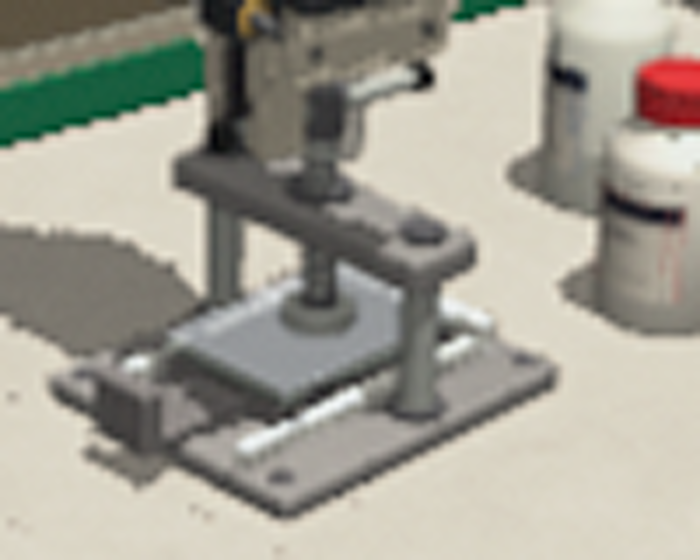

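```bash
python3 -m jog '0 0 1 0.095 0.005 0.01 -0.65; 0 0 1 0.095 0.005 0.01 -0.65; 0 0 1 0.095 0.005 0.01 -0.65; 0 0 1 0.095 0.005 0.01 -0.65'
python3 -c "
from h import *
tq()"
```

```text
clock: 24.92
tool_pos: [0.5838, 0.1104, 0.1337]
orientation: [-180.0, 0.1, 63.4]
force: [-4.3, -5.4, 4.3]
opening: 0.0154
t 24.93 pos [0.5838 0.1104 0.1337] rpy [-1.7998e+02  1.1000e-01  6.3360e+01] F [-4.33 -5.41  4.29] M [-1.866  1.256  0.053] op 0.0154 j1 29.6 j6 -146.2
r 0.0388 ang 155.0 tang-outward yaw err -178.3 torque on handle(cw) 0.261 with M 0.314
```

```bash
python3 -m jog '0 0 1 0.095 0.005 0.01 -0.65; 0 0 1 0.095 0.005 0.01 -0.65'
python3 -c "
from h import *
tq()"
python3 -m jog '0 0 0 0 0 0 -0.65; 0 0 0 0 0 0 -0.65'
python3 -c "
from h import *
tq()"
```

```text
clock: 25.18
tool_pos: [0.5874, 0.1165, 0.1329]
orientation: [-180.0, 0.2, 51.9]
force: [-5.7, -5.7, 5.1]
opening: 0.0152
t 25.18 pos [0.5874 0.1165 0.1329] rpy [-1.7998e+02  1.6000e-01  5.1890e+01] F [-5.74 -5.73  5.14] M [-2.085  1.873  0.087] op 0.0152 j1 29.9 j6 -158.1
r 0.0388 ang 144.5 tang-outward yaw err -177.4 torque on handle(cw) 0.310 with M 0.398
clock: 25.42
tool_pos: [0.5876, 0.1169, 0.1328]
orientation: [-180.0, 0.1, 52.1]
force: [-4.4, -4.4, 4.2]
opening: 0.0154
t 25.43 pos [0.5876 0.1169 0.1328] rpy [-1.7998e+02  1.1000e-01  5.2080e+01] F [-4.39 -4.44  4.16] M [-1.48   1.413  0.049] op 0.0154 j1 29.9 j6 -157.9
r 0.0388 ang 143.9 tang-outward yaw err -178.2 torque on handle(cw) 0.240 with M 0.289
```

```bash
python3 -m jog '0 0 0.7 0.095 0.005 0.01 -0.65; 0 0 0.7 0.095 0.008 0.01 -0.65; 0 0 0.7 0.095 0.011 0.01 -0.65'
python3 -c "
from h import *
tq()"
python3 -m jog '0 0 0 0 0 0 -0.65; 0 0 0 0 0 0 -0.65'
python3 -c "
from h import *
tq()"
```

```text
clock: 25.8
tool_pos: [0.5946, 0.1241, 0.1313]
orientation: [-179.9, 0.3, 39.9]
force: [-9.5, -4.5, 6.8]
opening: 0.0151
t 25.80 pos [0.5946 0.1241 0.1313] rpy [-179.95    0.27   39.9 ] F [-9.53 -4.52  6.84] M [-1.681  3.41   0.052] op 0.0151 j1 30.2 j6 -170.3
r 0.0387 ang 129.0 tang-outward yaw err 179.1 torque on handle(cw) 0.397 with M 0.449
clock: 26.05
tool_pos: [0.5949, 0.1243, 0.1312]
orientation: [-180.0, 0.2, 40.0]
force: [-7.0, -4.0, 4.5]
opening: 0.0153
t 26.05 pos [0.5949 0.1243 0.1312] rpy [-179.95    0.23   40.04] F [-6.99 -3.97  4.5 ] M [-1.456  2.563  0.024] op 0.0153 j1 30.2 j6 -170.2
r 0.0387 ang 128.5 tang-outward yaw err 178.5 torque on handle(cw) 0.308 with M 0.332
```

```bash
python3 -m jog '0 0 0 -0.06 0 0 -0.3; 0 0 0 0 0 0 -0.3; 0 0 0 0 0 0 -0.3; 0 0 0 0 0 -0.4 -0.3; 0 0 0 0 0 -0.9 -0.3; 0 0 -1 0 0 -0.9 -0.3; 0 0 -1 -0.5 0 -0.5 -0.3; 0 0 -1 -0.5 0 0 -0.3'
python3 -m jog '0 0 -1 -0.5 0 0 -0.3; 0 0 -1 -0.5 0 0 -0.3; 0 0 0 0 0 0 -0.3'
python3 -c "
from h import *
st()
for c in ('top','scene'):
  snap(c,c+'6.png')
  for t in ['beaker','timer','tip_cup','cassette']:
        print(c,t,[(round(r['score'],2),np.round(r['location'],3)) for r in nets.boxes_of(t,c)[:1]])
cv2.imwrite('pics/top6z.png',cv2.resize(cv2.imread('pics/top6.png')[130:270,130:330],None,fx=4,fy=4,interpolation=cv2.INTER_CUBIC))
cv2.imwrite('pics/scene6z.png',cv2.resize(cv2.imread('pics/scene6.png')[120:280,160:360],None,fx=3.7,fy=3.7,interpolation=cv2.INTER_CUBIC))"
```

```text
clock: 27.05
tool_pos: [0.5695, 0.0945, 0.2423]
orientation: [179.8, -0.2, 57.4]
force: [0.2, 0.5, -0.0]
opening: 0.031
clock: 27.42
tool_pos: [0.5485, 0.0589, 0.2405]
orientation: [179.9, -0.1, 68.6]
force: [-0.3, -0.3, -0.7]
opening: 0.0307
t 27.43 pos [0.5485 0.0589 0.2405] rpy [ 1.7992e+02 -7.0000e-02  6.8590e+01] F [-0.3  -0.33 -0.7 ] M [ 0.087 -0.179 -0.023] op 0.0307 j1 26.5 j6 -137.9
top beaker []
top timer []
top tip_cup [(0.51, array([ 0.396, -0.397,  0.001]))]
top cassette []
scene beaker [(0.96, array([0.461, 0.313, 0.062]))]
scene timer [(0.91, array([ 0.398, -0.216,  0.016]))]
scene tip_cup [(0.86, array([ 0.395, -0.387,  0.029]))]
scene cassette [(0.86, array([0.568, 0.079, 0.036]))]
```

View pics/top6z.png

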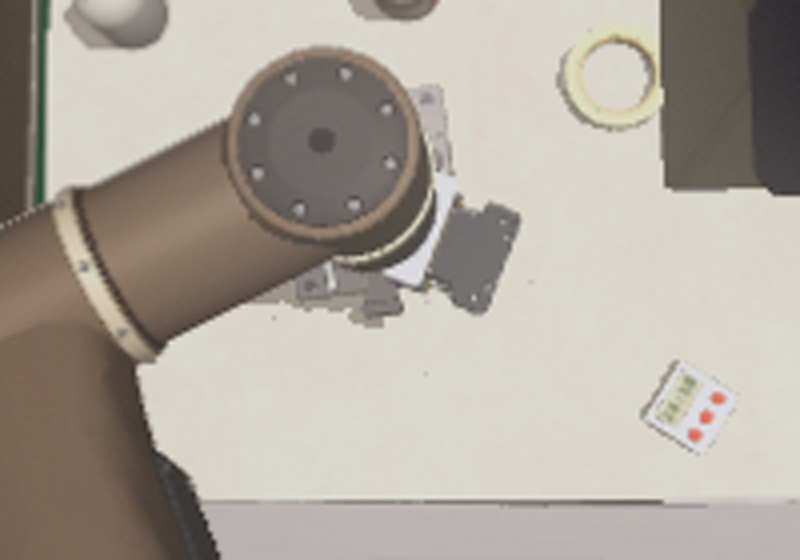

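View pics/scene6z.png

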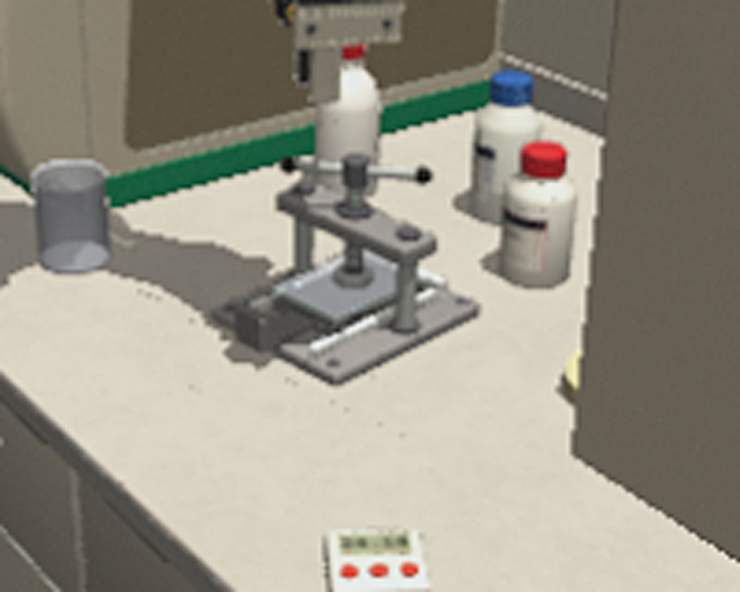

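```bash
python3 -c "
from h import *
print(ctrl.close_job())"
```

```text
the job is handed in; nothing more can be done
None
```

The cassette is home against the back stop and the foot grips it at an estimated 27–30 N. I handed the job in at about 28 s of robot time, and no verdict was reported.

- **Cassette:** I pushed it in until it stopped hard, with about 28 N of push along the slide. The pictures show it moved about 33 mm, with the foot still clear of it at that point.
- **T-handle:** I turned it about 6.5 rad clockwise in two takes, with the bar held loosely between the fingers. The foot began to bear at about 5.6 rad.
- **Grip:** The last torque readings were 0.40–0.45 N m while turning and 0.31–0.33 N m held still.
- **Release:** The gripper let go, rose to about 0.24 m, and read no contact force.

**Last checks:**
- In the last scene picture the cassette is still home, with the foot on it.
- The scene camera's network reports for the beaker and cup match their starting positions to within about 6 mm. The timer has no scene report from the start to compare with, but it sits at the same place in the top pictures.
- The network missed the beaker, timer and cassette in the last top picture, where the arm hid the beaker and the press.
- The two torque estimates, with and without the measured wrist moment, differed by up to about 0.1 N m on some readings. They came within about 0.05 N m at the end, so the foot force is known only to about ±20–25 percent, which is inside the 15–50 N window.

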